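# Trip the lid interlock switch of a print processor

### The arm

A 6-joint arm with a two-finger parallel gripper is mounted at the origin on the work surface. World frame = base frame: x ahead of the robot, y to its left, z up, the work surface at z = 0. Lengths are in mm, angles in degrees, forces in N, time in s.
With the tool pointing down it reaches from about 275 to 750 mm from the base axis. Payload 10.2 kg.
Tool frame: the origin (TCP) lies at the very end of the fingers, on their centre line; the grasp point (between the pads) lies 19 mm behind it; x points along the fingers, y is the direction in which the jaws open and shut, and the axes are right-handed (so a half turn about x gives the same grasp; the last joint's range is limited). The gripper opens to 88 mm and grips with 3 to 60 N. Pads are 18 mm wide; open, the fingers measure 123 mm over their backs; the gripper's body (75 mm by 187 mm) begins 45 mm behind the grasp point.
Start: joints at [55.726, 17.928, 85.812, -0, 76.261, -12.8], TCP at [192.208, 488.556, 238.72] pointing down, gripper open.
Joint ranges: [-168.41, 168.41], [-55.51, 124.54], [10.69, 146.95], [-70.63, 250.63], [1, 178], [-165.06, 165.06]. Speed limits (degrees/s): [136.94, 136.94, 172.46, 180, 180, 180].

### API

Orientations are given as a 3x3 rotation matrix whose columns are the frame's x, y, z axes.
In Python, from station import arm gives the robot as it stands.
- The arm moves only by the shell command python3 -m pendant 'ROWS' [OPENING] [FORCE]. ROWS is JSON, a list of rows, each an object with "offset": the shift along the tool's x, y, z each as a share of 0.05 m, from -1 to 1, a list of three; "roll": the turn about the tool's x as a share of 180 degrees, from -1 to 1. In form: [{"offset": [dx, dy, dz], "roll": roll}, ...]. A call has 1 to 10 rows; each row shifts and turns the commanded pose from where the row before left it, along the tool's axes as they then stand; what a row does not reach is not made up. A row lasts 1/10 s, in which the tool goes at most 50 mm and 8.59 degrees, less where a joint would pass 70% of its speed; a pose out of reach is approached as far as the arm can. A call with a number of a shift or a turn outside -1 to 1 is refused whole. A call with a gripper value outside its range is refused whole. OPENING is the opening, from -1 (shut) to 1 (fully open), so that 0 is half open, set as the call begins (- or left out, the last holds). The fingers move at their own pace and stop on an object; FORCE is the grip in N (left out, the last holds). Time passes only in rows, so rows that do not move let the fingers close. It gives the time, the measured TCP pose, the force and the opening at its end, in the units of the state.
- arm.get_obs(): the state, without advancing time (a new reading comes with each control period).
- arm.get_image(name): name is "scene" or "top"; returns the picture (384x512x3 uint8, red, green, blue); there is no depth.
- arm.get_calibration(name): a dict with "mtx" (3x3 intrinsics, pixels), "rvec" (rotation vector, rad) and "tvec" (3), from world to camera coordinates, as OpenCV has them. Camera axes: x right, y down, z forward; pixel columns grow to the right and rows downward; lengths in mm; the calibration is good to about 2 mm. A picture is of the moment at which its call begins. get_calibration takes no time and is no camera call.
- arm.sign_off(): hands the job in, once; it reports no verdict.
Trained networks look in the newest picture that a camera, given by its name, has taken for a name from the list of things; names that differ only in an ending like _2 or _b are one class to them, and where a whole thing is asked for, a point or a joint stands for the part that bears it (a point fixed in the world has none). Each returns a list of dicts, best first, with "score" (0 to 1); they miss things now and then, are a little off and sometimes report something else, mostly with a low value. They report only what shows in the picture. A call takes as long as a camera call.
- arm.masks_of(target, camera): "mask" (384x512 bool, what is visible of it) and "rect" ([centre column, centre row, width, height] in pixels, round what is visible of it).
The state is a dict: "t": time; "joint_positions": joint angles; "qd": joint speeds; "tau": joint torques, N m; "position": TCP position; "ee_rot": TCP orientation; "force": force on the tool from outside, world axes, zero at the start; "torque": the same for the moment, N m; "gripper_width": finger opening in mm.
Only numpy, scipy, OpenCV 4.12 (cv2) and the standard library are available. Lean on these libraries where they do the work, as an engineer would, in place of code of your own. Each camera call takes 0.05 s, during which the arm holds its last target.

### The job

The cover of the darkroom print processor is off and its lid interlock has to be tried by hand: press the roller arm of the red-headed limit switch down until it clicks, keep it there for a moment, then let it spring back up. Do not force it against its end stop, and leave the blue-headed switch and the amber bottle alone.

Things in the scene. Friction and masses are not known exactly. Their poses are not given: they have to be found in the camera images.
- lid_roller (a point): centre of the red roller (22 mm dia, 14 mm wide) on the arm end of the red-headed switch, 170 mm above the bench. Moves with arm. At rest x is level, from shaft out to roller (away from the robot, +-40 deg), y left, z up; shaft axis at x -63, z -30 mm (70 mm arm rising 25 deg). Fixed body 42 x 42 mm centred at x -63, y +43; head top 12 mm below the roller's centre, foot on the deck 110 mm below
- lid_arm (a joint): turn of the red switch's arm, rad: 0 at rest, growing as the roller is pressed down. It clicks at 0.40 (roller 27 mm down); 0.60 is 41 mm down; hard end stop at 0.90 (61 mm down). A spring brings it back to 0 when let go. Pressing the roller takes about 2 N to start, 5 N at the click, 9 N just before the stop. The roller spins freely
- feed_roller (a point): centre of the blue roller of the blue-headed paper feed switch: same kind, sizes and frame, 120 to 300 mm from the red roller, to its left or right, on the same fixed flat grey deck (280 x 460 mm, 60 mm high; on the robot's side it carries two transport rollers up to 95 mm above the bench). To be left alone
- bottle: closed amber bottle with black cap, 68 mm diameter, 170 mm tall, standing on the bench to the left of the deck; origin at the centre of its underside, z up. To be left alone

How it is judged:
By the outcome, as a careful person would: the job done as asked, in the order asked, and still so for the second after the job is handed in, with the robot touching nothing.
It also fails if it takes over 32 s, if anything falls off the work surface, if the arm or the gripper's body presses on something with over 40 N, if the wrist force passes 120 N, or if a joint passes its speed limit or range.

## Working session

There is one attempt and no reset: what is moved stays moved. The work goes in short steps, Python scripts to look and compute and a shell command to move; the robot and the scene stay as the last step left them, time stands still between calls to the robot, and variables do not carry over. Pictures are saved under pics/ and viewed, and the job is handed in when it is done.

```bash
mkdir -p pics; ls
python3 - <<'E'
from station import arm
import cv2
o=arm.get_obs()
print({k:o[k] for k in('t','position','ee_rot','force','gripper_width')})
for n in('scene','top'):
    im=arm.get_image(n); cv2.imwrite(f'pics/{n}0.png',im[:,:,::-1])
    for t in('lid_roller','feed_roller','bottle'):
        for d in arm.masks_of(t,n)[:3]: print(n,t,d['score'],d['rect'],d['mask'].sum())
    c=arm.get_calibration(n);print(c)
E
```

```text
pics
{'t': 0.0, 'position': array([192.07707174, 488.33648534, 238.15755205]), 'ee_rot': array([[-6.89949913e-04,  3.66080971e-01,  9.30582746e-01],
       [-1.07607687e-03,  9.30582157e-01, -3.66081537e-01],
       [-9.99999183e-01, -1.25395650e-03, -2.48123812e-04]]), 'force': array([ 0.48322845, -0.5970932 , -0.74362108]), 'gripper_width': 87.9961119751131}
scene feed_roller 0.53 [103.3, 220.4, 24.7, 13.7] 163
scene bottle 0.77 [343.1, 180.2, 22.1, 51.5] 868
scene bottle 0.58 [204.7, 207.8, 17.3, 7.8] 95
{'mtx': array([[368.09122278,   0.        , 257.48423046],
       [  0.        , 368.09122278, 197.39634417],
       [  0.        ,   0.        ,   1.        ]]), 'rvec': array([ 1.90455219,  1.17210759, -0.62535188]), 'tvec': array([-368.61677261, -111.6967452 , 1406.2171078 ])}
top lid_roller 0.56 [341.4, 192.7, 10.5, 33.5] 156
top feed_roller 0.61 [441.5, 215.0, 26.0, 34.4] 183
top bottle 0.69 [153.9, 215.3, 40.0, 31.5] 832
{'mtx': array([[395.98118764,   0.        , 268.10633339],
       [  0.        , 395.98118764, 189.4609316 ],
       [  0.        ,   0.        ,   1.        ]]), 'rvec': array([ 2.11315647, -2.13041711,  0.1511332 ]), 'tvec': array([ 178.75097497,  550.65264955, 1013.32229082])}
```

Run:
```python
import cv2
a=cv2.imread('pics/scene0.png');b=cv2.imread('pics/top0.png')
cv2.imwrite('pics/s1.png',cv2.resize(a[150:300,40:380],(800,353*1),interpolation=cv2.INTER_CUBIC))
cv2.imwrite('pics/t1.png',cv2.resize(b[130:300,260:512],(800,540),interpolation=cv2.INTER_CUBIC))
```

```text
(no output)
```

View pics/scene0.png

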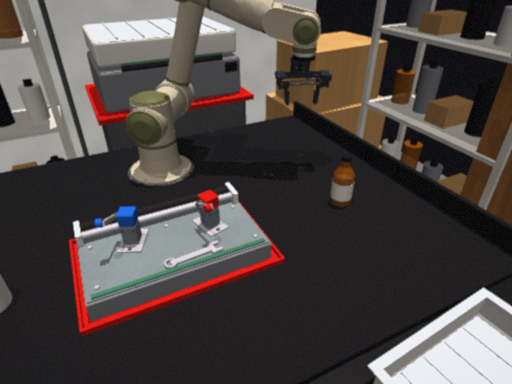

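View pics/top0.png

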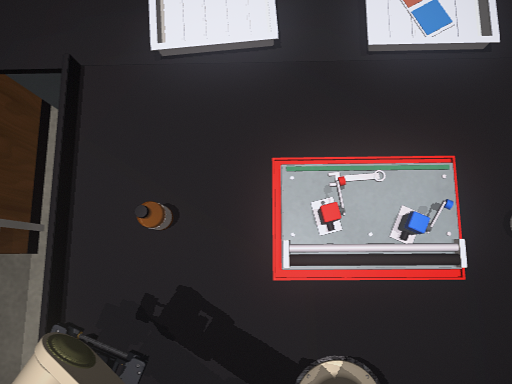

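```bash
true
```

```text
(no output)
```

View pics/t1.png

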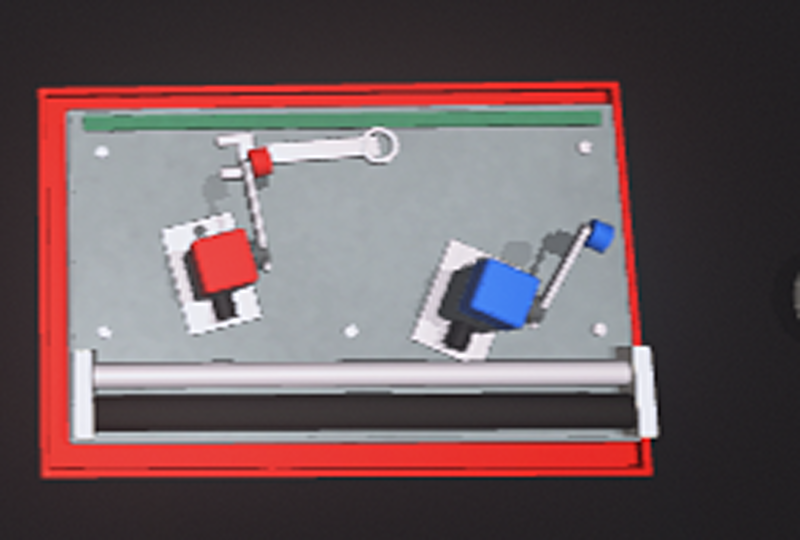

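View pics/s1.png

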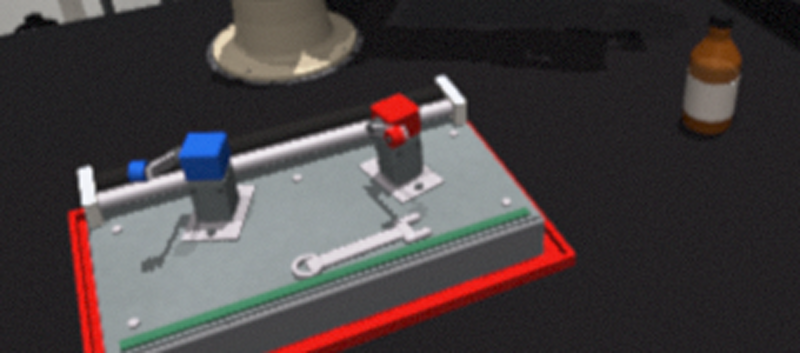

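The top picture shows the red roller at about (342,181) and the red head at (331,212). The blue roller is at (449,204), and the bottle is at far left near (153,215). In the scene view the red roller is at about (208,207). Next I'll back-project these.

```bash
cat > h.py <<'E'
import cv2,numpy as np
from station import arm
def ray(n,uv):
    c=arm.get_calibration(n);R=cv2.Rodrigues(c['rvec'])[0];t=np.ravel(c['tvec'])
    p=cv2.undistortPoints(np.array([[uv]],float),c['mtx'],None)[0,0]
    return -R.T@t, R.T@np.array([*p,1])
def atz(n,uv,z):
    o,d=ray(n,uv);return o+d*(z-o[2])/d[2]
def proj(n,X):
    c=arm.get_calibration(n);return cv2.projectPoints(np.array(X,float).reshape(-1,3),c['rvec'],c['tvec'],c['mtx'],None)[0].reshape(-1,2)
E
python3 - <<'E'
from h import *
np.set_printoptions(precision=1,suppress=True)
im=cv2.imread('pics/top0.png').astype(int);sc=cv2.imread('pics/scene0.png').astype(int)
def red(im,x0,x1,y0,y1):
    b,g,r=[im[...,i] for i in range(3)]
    m=((r>110)&(g<80)&(b<80)).astype(np.uint8);k=np.zeros_like(m);k[y0:y1,x0:x1]=m[y0:y1,x0:x1]
    n,l,s,c=cv2.connectedComponentsWithStats(k)
    return [(s[i],c[i]) for i in range(1,n) if s[i][4]>8]
for s,c in red(im,310,365,168,235): print('top',s,c,atz('top',c,170),atz('top',c,158))
for s,c in red(sc,190,235,185,222): print('scene',s,c,atz('scene',c,170))
b,g,r=[im[...,i] for i in range(3)]
m=((b>110)&(r<90)).astype(np.uint8);m[:190]=0;m[240:]=0;m[:,:385]=0
n,l,s,c=cv2.connectedComponentsWithStats(m)
for i in range(1,n):
    if s[i][4]>8: print('blue',s[i],c[i],atz('top',c[i],170))
print('scene red roller',atz('scene',(208.3,207),170), 'blue', atz('scene',(98.5,222),170))
P=atz('top',(342.2,180.7),170);print('P',P,proj('scene',P))
o1,d1=ray('top',(342.2,180.7));o2,d2=ray('scene',(208.3,207))
A=np.c_[d1,-d2];k=np.linalg.lstsq(A,o2-o1,rcond=None)[0];print(o1+k[0]*d1,o2+k[1]*d2)
E
```

```text
top [338 177   8   9  47] [341.5 180.5] [551.2  -2.8 170. ] [553.5  -4.7 158. ]
top [320 202  21  20 302] [330.3 211.8] [477.1  26.  170. ] [478.4  24.4 158. ]
scene [198 190  20  21 225] [207.6 198.1] [515.2  12.3 170. ]
blue [445 200   8  10  54] [448.7 204.1] [ 492.6 -249.2  170. ]
blue [408 212  22  22 314] [418.5 222. ] [ 451.6 -176.6  170. ]
scene red roller [552.5   0.4 170. ] blue [ 493.5 -247.7  170. ]
P [550.7  -4.5 170. ] [[206.2 207.2]]
[550.6  -4.4 170.4] [552.5   0.4 170. ]
```

```bash
python3 -m pendant '[{"offset":[0,0,0],"roll":0.0437},{"offset":[0,0,0],"roll":0.0437},{"offset":[0,0,0],"roll":0.0437},{"offset":[0,0,0],"roll":0.0437},{"offset":[0,0,0],"roll":0.0437},{"offset":[0,0,0],"roll":0.0437},{"offset":[0,0,0],"roll":0.0437},{"offset":[0,0,0],"roll":0}]' -1 20
python3 - <<'E'
from h import *
o=arm.get_obs();d=np.array([553.5,-2.5,230])-o['position']
print(o['ee_rot'],o['ee_rot'].T@d/50)
E
```

```text
t: 1.2
position: [192.2, 488.6, 238.7]
ee_rot: [[-0.0, 0.973, 0.232], [-0.0, 0.232, -0.973], [-1.0, -0.0, 0.0]]
force: [-0.3, 0.5, 0.0]
gripper_width: 26.3
[[-2.40513624e-05  9.72801099e-01  2.31642010e-01]
 [-3.82731371e-05  2.31642009e-01 -9.72801099e-01]
 [-9.99999999e-01 -3.22628582e-05  3.16608440e-05]] [ 0.17397462  4.75412601 11.22764335]
```

```bash
python3 -m pendant '[{"offset":[0,0.238,0.56],"roll":0},{"offset":[0,0.238,0.56],"roll":0},{"offset":[0,0.238,0.56],"roll":0},{"offset":[0,0.238,0.56],"roll":0},{"offset":[0,0.238,0.56],"roll":0},{"offset":[0,0.238,0.56],"roll":0},{"offset":[0,0.238,0.56],"roll":0},{"offset":[0,0.238,0.56],"roll":0},{"offset":[0,0.238,0.56],"roll":0},{"offset":[0,0.238,0.56],"roll":0}]'
python3 -m pendant '[{"offset":[0,0.238,0.56],"roll":0},{"offset":[0,0.238,0.56],"roll":0},{"offset":[0,0.238,0.56],"roll":0},{"offset":[0,0.238,0.56],"roll":0},{"offset":[0,0.238,0.56],"roll":0},{"offset":[0,0.238,0.56],"roll":0},{"offset":[0,0.238,0.56],"roll":0},{"offset":[0,0.238,0.56],"roll":0},{"offset":[0,0.238,0.56],"roll":0},{"offset":[0,0.238,0.56],"roll":0}]'
python3 -m pendant '[{"offset":[0,0,0],"roll":0},{"offset":[0,0,0],"roll":0}]'
python3 - <<'E'
from h import *
o=arm.get_obs();d=np.array([554.5,-2.5,190])-o['position']
print(o['position'],o['force'],o['gripper_width'],o['ee_rot'].T@d/50)
for n in('scene','top'): cv2.imwrite(f'pics/{n}2.png',arm.get_image(n)[:,:,::-1])
a=cv2.imread('pics/scene2.png');cv2.imwrite('pics/s2.png',cv2.resize(a[100:250,150:350],(800,600),interpolation=cv2.INTER_CUBIC))
E
```

```text
t: 2.2
position: [373.7, 242.9, 238.8]
ee_rot: [[0.0, 0.972, 0.237], [0.0, 0.237, -0.972], [-1.0, 0.0, -0.0]]
force: [0.3, 0.4, -0.5]
gripper_width: 0.4
t: 3.2
position: [554.7, -1.7, 238.7]
ee_rot: [[-0.0, 0.972, 0.237], [0.0, 0.237, -0.972], [-1.0, -0.0, -0.0]]
force: [0.5, 0.7, 0.9]
gripper_width: 0.4
t: 3.4
position: [553.9, -0.7, 238.4]
ee_rot: [[-0.001, 0.972, 0.235], [0.0, 0.235, -0.972], [-1.0, -0.001, -0.0]]
force: [-0.7, 0.7, 0.9]
gripper_width: 0.4
[553.88377894  -0.68100947 238.43134761] [-0.65902207  0.73631372  0.92989597] 0.4413515356158872 [0.96860605 0.00398951 0.03872934]
```

View pics/s2.png

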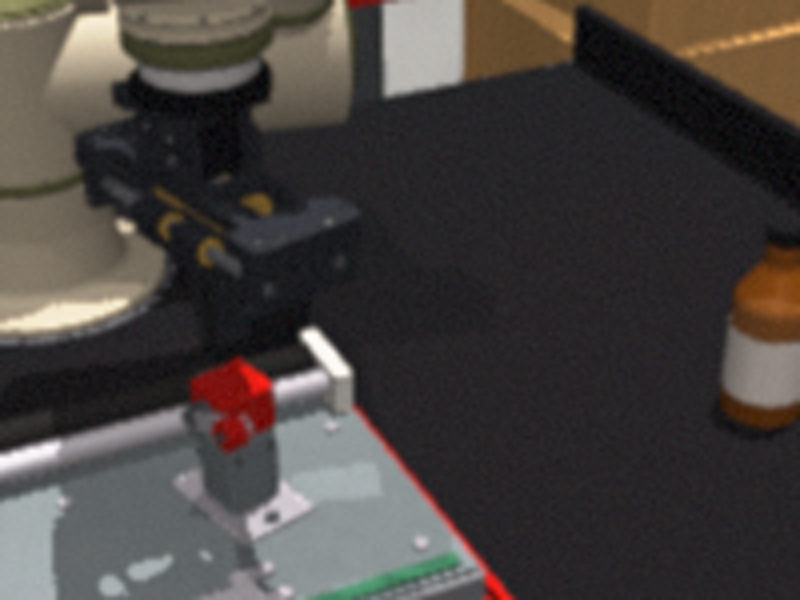

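View pics/top2.png

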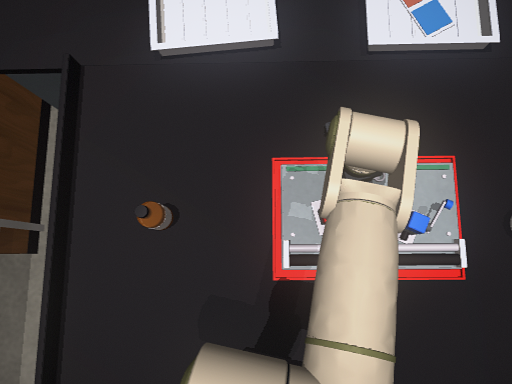

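The red roller is still visible at about (208,208) in the scene view. The closed fingers are above it, the arm is clear of the blue switch, and the bottle is untouched. I'll come down to just above contact, then press slowly.

```bash
python3 -m pendant '[{"offset":[0.25,0.01,0.03],"roll":0},{"offset":[0.3,0,0],"roll":0},{"offset":[0.25,0,0],"roll":0},{"offset":[0.16,0,0],"roll":0},{"offset":[0.06,0,0],"roll":0},{"offset":[0.04,0,0],"roll":0},{"offset":[0.04,0,0],"roll":0},{"offset":[0,0,0],"roll":0}]'
python3 -m pendant '[{"offset":[0.06,0,0],"roll":0},{"offset":[0.06,0,0],"roll":0},{"offset":[0.06,0,0],"roll":0},{"offset":[0,0,0],"roll":0},{"offset":[0,0,0],"roll":0}]'
```

```text
t: 4.3
position: [555.0, -2.0, 183.8]
ee_rot: [[0.0, 0.973, 0.233], [-0.0, 0.233, -0.973], [-1.0, 0.0, 0.0]]
force: [-0.2, -0.6, -0.1]
gripper_width: 0.3
t: 4.8
position: [555.0, -2.0, 174.8]
ee_rot: [[0.0, 0.973, 0.233], [-0.0, 0.233, -0.973], [-1.0, 0.0, 0.0]]
force: [-0.9, -0.7, 1.9]
gripper_width: 0.7
```

Contact is at about 2 N, as expected. I'll press on to about 15 mm of travel and check the force.

```bash
python3 -m pendant '[{"offset":[0.06,0,0],"roll":0},{"offset":[0.06,0,0],"roll":0},{"offset":[0.06,0,0],"roll":0},{"offset":[0,0,0],"roll":0},{"offset":[0,0,0],"roll":0}]'
python3 - <<'E'
from h import *
o=arm.get_obs();print(o['force'])
cv2.imwrite('pics/s3.png',cv2.resize(arm.get_image('scene')[150:250,150:283,::-1],(798,600),interpolation=cv2.INTER_CUBIC))
E
```

```text
t: 5.3
position: [554.9, -2.0, 165.7]
ee_rot: [[-0.0, 0.973, 0.233], [-0.0, 0.233, -0.973], [-1.0, -0.0, 0.0]]
force: [-0.5, -0.8, 3.0]
gripper_width: 0.1
[-0.45569521 -0.81048583  3.010656  ]
```

View pics/s3.png

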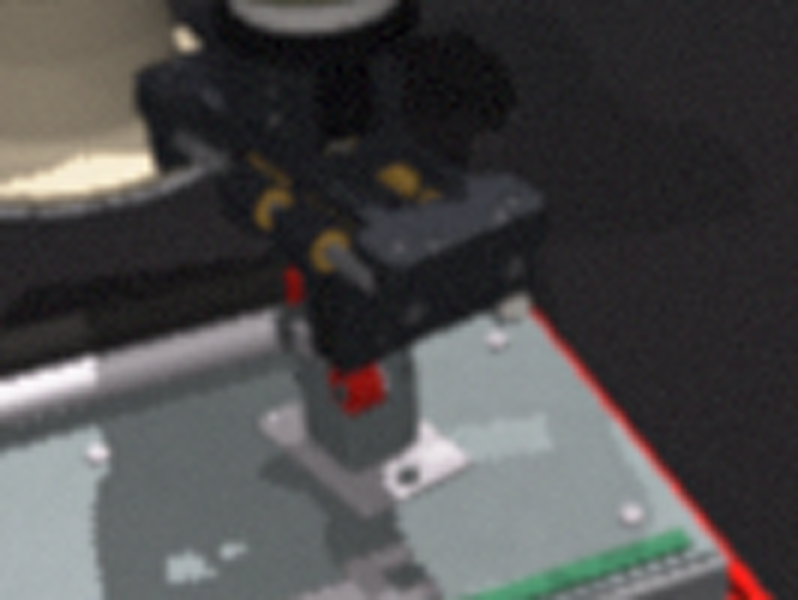

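The closed fingertip sits squarely on the red roller (crop (358,388), about image (210,215)), and the roller has visibly moved down. I'll press another 18 mm to about 33 mm (0.49 rad), then hold.

```bash
python3 -m pendant '[{"offset":[0.06,0,0],"roll":0},{"offset":[0.06,0,0],"roll":0},{"offset":[0.06,0,0],"roll":0},{"offset":[0.06,0,0],"roll":0},{"offset":[0.06,0,0],"roll":0},{"offset":[0.06,0,0],"roll":0},{"offset":[0,0,0],"roll":0},{"offset":[0,0,0],"roll":0}]'
python3 - <<'E'
from h import *
cv2.imwrite('pics/s4.png',cv2.resize(arm.get_image('scene')[150:250,150:283,::-1],(798,600),interpolation=cv2.INTER_CUBIC))
o=arm.get_obs();print(o['position'],o['force'])
E
```

```text
t: 6.15
position: [554.9, -2.0, 147.7]
ee_rot: [[-0.0, 0.973, 0.233], [-0.0, 0.233, -0.973], [-1.0, -0.0, 0.0]]
force: [-1.2, 0.1, 5.6]
gripper_width: 0.9
[554.88599277  -2.01646256 147.72867453] [ 0.23940846 -1.20342239  6.25445735]
```

View pics/s4.png

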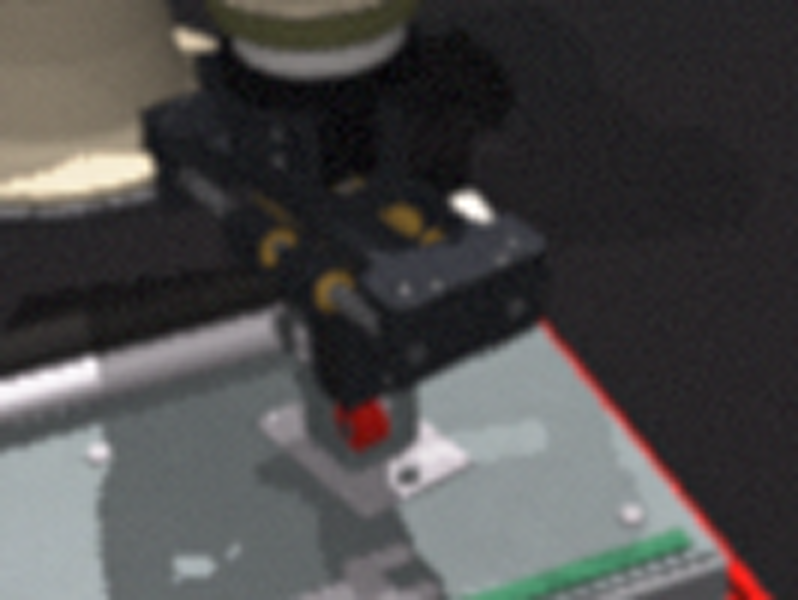

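The roller is now at crop (362,424), about image (210,221), still under the tip. The 5.6–6.3 N reading is past the 5 N click and well below the 9 N at the stop. I'll hold for 1 s, then ease straight up.

```bash
python3 -m pendant '[{"offset":[0,0,0],"roll":0},{"offset":[0,0,0],"roll":0},{"offset":[0,0,0],"roll":0},{"offset":[0,0,0],"roll":0},{"offset":[0,0,0],"roll":0},{"offset":[0,0,0],"roll":0},{"offset":[0,0,0],"roll":0},{"offset":[0,0,0],"roll":0},{"offset":[0,0,0],"roll":0},{"offset":[0,0,0],"roll":0}]'
python3 -m pendant '[{"offset":[-0.1,0,0],"roll":0},{"offset":[-0.1,0,0],"roll":0},{"offset":[-0.1,0,0],"roll":0},{"offset":[-0.1,0,0],"roll":0},{"offset":[-0.1,0,0],"roll":0},{"offset":[-0.1,0,0],"roll":0},{"offset":[-0.1,0,0],"roll":0},{"offset":[-0.2,0,0],"roll":0},{"offset":[-0.4,0,0],"roll":0},{"offset":[-0.4,0,0],"roll":0}]'
python3 -m pendant '[{"offset":[-0.3,0,0],"roll":0},{"offset":[-0.2,0,0],"roll":0},{"offset":[0,0,0],"roll":0},{"offset":[0,0,0],"roll":0},{"offset":[0,0,0],"roll":0}]'
python3 - <<'E'
from h import *
a=arm.get_image('scene')
cv2.imwrite('pics/s5.png',cv2.resize(a[150:250,150:283,::-1],(798,600),interpolation=cv2.INTER_CUBIC))
b=cv2.imread('pics/scene0.png')[:,:,::-1]
d=np.abs(a.astype(int)-b).max(2)
for n,(x0,x1,y0,y1) in dict(bottle=(325,362,150,212),blue=(90,145,200,250),redroller=(202,216,202,213)).items(): print(n,d[y0:y1,x0:x1].mean(),d[y0:y1,x0:x1].max())
o=arm.get_obs();print(o['t'],o['position'],o['force'])
E
```

```text
t: 7.2
position: [554.9, -2.0, 147.8]
ee_rot: [[0.0, 0.973, 0.233], [-0.0, 0.233, -0.973], [-1.0, 0.0, 0.0]]
force: [0.7, -1.3, 4.7]
gripper_width: 0.3
t: 8.2
position: [554.6, -1.8, 233.4]
ee_rot: [[-0.001, 0.972, 0.233], [0.001, 0.233, -0.972], [-1.0, -0.001, -0.001]]
force: [0.6, 0.2, 0.8]
gripper_width: 0.4
t: 8.7
position: [554.6, -1.9, 256.8]
ee_rot: [[-0.002, 0.973, 0.233], [0.0, 0.233, -0.973], [-1.0, -0.002, -0.001]]
force: [-0.1, -0.7, 0.1]
gripper_width: 0.6
bottle 7.743679163034002 18
blue 10.739636363636363 24
redroller 29.40909090909091 111
8.75 [554.62431081  -1.94155684 256.88000434] [ 0.42776219 -0.78001351  0.23935705]
```

View pics/s5.png

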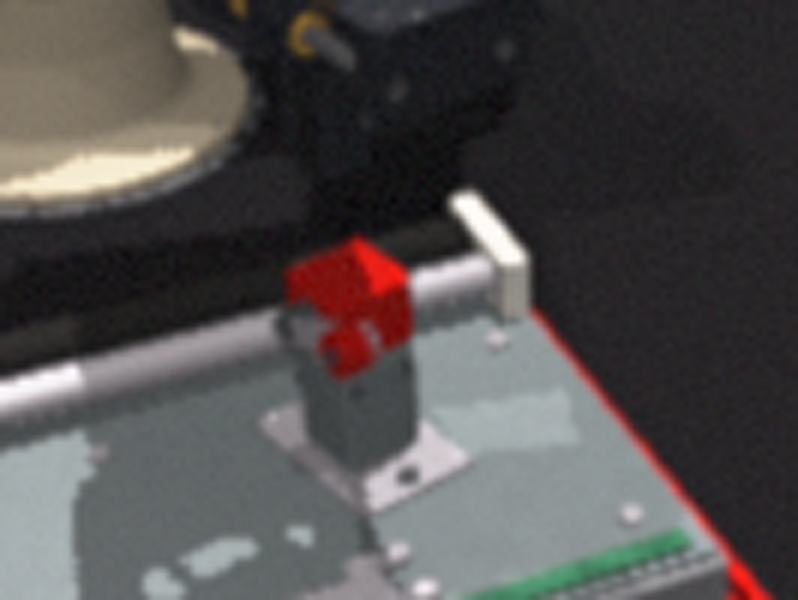

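The roller has sprung back to crop (348,350), about image (208,208), which is its rest position. The fingers are well above it and the force is about zero. The bottle and blue switch look unchanged.

```bash
python3 -c "
from station import arm
print(arm.sign_off())"
```

```text
the job is handed in; nothing more can be done
None
```

I pressed the red switch's roller down about 33 mm with the closed fingertips. That is about 0.49 rad, past the click at 0.40 and well short of the end stop at 0.90. I held it there for just over 1 s, then lifted straight up so it could spring back, and handed the job in at about 8.8 s.

**Force:** it rose from about 2 N at first contact to between 4.7 and 6.3 N during the hold, with noise of about 1 N. Nothing reports the click itself, so I judged it from the tip height (147.7 mm) and the force.

**Last checks:**
- **Red roller:** in the final picture it is back at its rest position, about pixel (208,208).
- **Robot:** the fingertips are at 257 mm and the measured force is about zero, so it is touching nothing.
- **Blue switch and bottle:** both look unchanged from the first picture, apart from small differences that look like lighting or noise.
- **One mismatch:** the area around the red roller differs in brightness from the first picture. I put that down to the arm's shadow, since the roller's position matches.

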